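# Transfer the retouching jars in reverse order

### The job

Move the four colour jars from the brown wooden carrying rack to the empty black and grey bench rack, in reverse order, because the conservator will read the row from the opposite side of the bench: the jar now at the left end of its row goes to the right end of the bench rack, the second from the left becomes the second from the right, and so on (left and right as seen from the robot). The jars are glass: set each one down gently, without letting it drop, upright on the floor of its own place.

Things in the scene. Friction and masses are not known exactly. Their poses are not given: they have to be found in the camera images.
- red_jar_center (a point): Centre (half-way up) of the red jar: a closed round glass jar, 36 mm in diameter and 72 mm tall, 80 to 170 g, standing upright (z axis up), with a red screw cap (the top 18 mm, 36 mm across) and a red colour band. Origin 36 mm above its underside.
- yellow_jar_center (a point): Centre (half-way up) of the yellow jar: a closed round glass jar, 36 mm in diameter and 72 mm tall, 80 to 170 g, standing upright (z axis up), with a yellow screw cap (the top 18 mm, 36 mm across) and a yellow colour band. Origin 36 mm above its underside.
- green_jar_center (a point): Centre (half-way up) of the green jar: a closed round glass jar, 36 mm in diameter and 72 mm tall, 80 to 170 g, standing upright (z axis up), with a green screw cap (the top 18 mm, 36 mm across) and a green colour band. Origin 36 mm above its underside.
- blue_jar_center (a point): Centre (half-way up) of the blue jar: a closed round glass jar, 36 mm in diameter and 72 mm tall, 80 to 170 g, standing upright (z axis up), with a blue screw cap (the top 18 mm, 36 mm across) and a blue colour band. Origin 36 mm above its underside.
- red_tab: Red index tab, a flat red plastic plate 16 x 44 x 3 mm fixed on the far (+x) ledge of the wooden carrying rack, behind the place where the red jar stands at the start; it stays there, and so marks that place after the jar has gone. Origin at the centre of its underside, 46 mm from the centre line of the row of places along the rack's +x.
- yellow_tab: Yellow index tab, a flat yellow plastic plate 16 x 44 x 3 mm fixed on the far (+x) ledge of the wooden carrying rack, behind the place where the yellow jar stands at the start; it stays there, and so marks that place after the jar has gone. Origin at the centre of its underside, 46 mm from the centre line of the row of places along the rack's +x.
- green_tab: Green index tab, a flat green plastic plate 16 x 44 x 3 mm fixed on the far (+x) ledge of the wooden carrying rack, behind the place where the green jar stands at the start; it stays there, and so marks that place after the jar has gone. Origin at the centre of its underside, 46 mm from the centre line of the row of places along the rack's +x.
- blue_tab: Blue index tab, a flat blue plastic plate 16 x 44 x 3 mm fixed on the far (+x) ledge of the wooden carrying rack, behind the place where the blue jar stands at the start; it stays there, and so marks that place after the jar has gone. Origin at the centre of its underside, 46 mm from the centre line of the row of places along the rack's +x.
- carry_rack: Brown wooden carrying rack, fixed, 272 mm long, holds the jars at the start; its ledge with the tabs reaches x = 57 mm. Four places in a row at its x = 0, y = +99, +33, -33, -99 mm: pockets 58 x 58 mm inside, walls 14 mm high above the pocket floor, which is 8 mm above the bench. Origin on the bench under the row's middle; x away from the robot, y to the robot's left, z up; turned at most 0.3 rad.
- bench_rack: Bench rack of black plastic with grey walls, fixed, 272 x 70 mm, empty at the start. Four places in a row at its x = 0, y = +99, +33, -33, -99 mm: pockets 58 x 58 mm inside, walls 14 mm high above the pocket floor, which is 12 mm above the bench. Origin on the bench under the row's middle; x away from the robot, y to the robot's left, z up; turned at most 0.3 rad.

How it is judged:
By the outcome, as a careful person would: the job done as asked, in the order asked, and still so for the second after the job is handed in, with the robot touching nothing.
It also fails if it takes over 104 s, if anything falls off the work surface, if the arm or the gripper's body presses on something with over 40 N, if the wrist force passes 120 N, or if a joint passes its speed limit or range.

### The arm

A 7-joint arm with a two-finger parallel gripper is mounted at the origin on the work surface. World frame = base frame: x ahead of the robot, y to its left, z up, the work surface at z = 0. Lengths are in m, angles in rad, forces in N, time in s.
With the tool pointing down it reaches from about 0.4 to 0.925 m from the base axis. Payload 5.6 kg.
Tool frame: the origin (TCP) lies midway between the tips of the shut fingers; the grasp point (between the pads) lies env.grip_depth behind it (env.grip_depth is the distance from the TCP to the grasp point, in m); z points along the fingers, y is the line along which they close (so a half turn about z gives the same grasp; the last joint's range is limited). The gripper opens to 85 mm and grips with 20 to 120 N. Pads are 22 mm wide; open, the fingers measure 114 mm over their backs; the gripper's body (76 mm by 85 mm) begins 54 mm behind the grasp point. The pads swing forward as they close: fully open they stand 13 mm farther back than shut.
Start: joints at [-1.18, 0.468, -0.012, 1.603, 0.006, 1.071, -0.056], TCP at [0.273, 0.59, 0.231] pointing down, gripper open.
Joint ranges: [-2.53, 2.53], [-0.31, 2.02], [-1.57, 1.55], [0.28, 2.44], [-1.29, 4.43], [0.15, 1.84], [-2.92, 2.92]. Speed limits (rad/s): [2.57, 2.57, 3.14, 3.14, 3.14, 3.14, 3.14].

### API

Orientations are given as a rotation vector (axis times angle).
In Python, from cell import telemetry, grab_frame, env, recognise, trace gives the robot as it stands. The module is installed in compiled form; this text tells all that it offers.
- The arm moves only by the tool send_rows, never from a script. Its argument "plan" is a list of rows, each a list of 5 numbers: the closure, from 0 (fully open) to 1 (shut), then the shift along the tool's x, y, z in cm, then the turn about the tool's z in degrees. A call has 1 to 8 rows; each row is the pose to reach, as a shift and turn from the pose commanded when the call began, along the tool's axes at that moment; what a row does not reach only later rows make up. A row lasts 1/12 s, in which the tool goes at most 41.7 mm and 7.16 degrees, less where a joint would pass 70% of its speed; a pose out of reach is approached as far as the arm can. A call with a gripper value outside its range is refused whole. The fingers move at their own pace and stop on an object; "newtons" is the grip in N (left out, the last holds). Time passes only in rows, so rows that repeat a pose let the fingers close. It gives the time, the measured TCP pose, the force, the opening and the grip force at its end, in the units of the state.
- telemetry.state(): the state, without advancing time (a new reading comes with each control period).
- grab_frame(name): name is "scene" or "top"; returns a dict with "frame" (384x512x3 uint8, red, green, blue), "fov_y" (degrees; the focal length in pixels is half the picture's height over the tangent of half this angle, whatever the lens; pixels are square), "cx", "cy" (the principal point, pixels), "R" (3x3) and "t" (3): a world point X has camera coordinates R X + t. Camera axes: x right, y down, z forward; pixel columns grow to the right and rows downward; lengths in m; the calibration is good to about 2 mm. A picture is of the moment at which its call begins. There is no depth.
- env.hand_in(): hands the job in; it is judged then, once.
Trained networks look in a picture, given as the dict that the camera call returned (one of the last four; its "shot" number tells which), for a name from the list of things; names that differ only in an ending like _2 or _b are one class to them, and where a whole thing is asked for, a point or a joint stands for the part that bears it (a point fixed in the world has none). Each returns a list of dicts, best first, with "conf" (0 to 1); they miss things now and then, are a little off and sometimes report something else, mostly with a low value. They report only what shows in the picture. A call takes as long as a camera call.
- recognise(query, picture): "at" ([column, row] in pixels, amid what is visible of it).
- trace(query, picture): "region" (384x512 bool, what is visible of it) and "at" ([column, row] in pixels, amid what is visible of it).
The state is a dict: "clock": time; "q": joint angles; "qd": joint speeds; "joint_torque": joint torques, N m; "eef_pos": TCP position; "orientation": TCP orientation; "force": force on the tool from outside, world axes, zero at the start; "wrist_torque": the same for the moment, N m; "opening": finger opening in m; "grasp_force": force on a finger pad.
Only numpy, scipy, OpenCV 4.12 (cv2) and the standard library are available. Lean on these libraries where they do the work, as an engineer would, in place of code of your own. Each camera call takes 0.05 s, during which the arm holds its last target. There are 200 camera calls.

## Working session

There is one attempt and no reset: what is moved stays moved. The work goes in short steps, Python scripts to look and compute and a tool call to move; the robot and the scene stay as the last step left them, time stands still between calls to the robot, and variables do not carry over. Pictures are saved under pics/ and viewed, at most 14 in all, crops included, and the job is handed in when it is done.

Besides the shell and the picture viewer there is one more tool, called after "Request:" as name(argument=value, ...) on one line, values as JSON. send_rows: Moves the arm, as the interface text tells. Its arguments: {"type":"object","properties":{"plan":{"type":"array","items":{"type":"array","items":{"type":"number"}}},"newtons":{"type":"number"}},"required":["plan"]}

```bash
mkdir -p pics; python3 - <<'E'
from cell import telemetry, grab_frame, env
import cv2
s=telemetry.state(); print({k:s[k] for k in('clock','q','eef_pos','orientation','force','opening')}, env.grip_depth)
ims=[]
for n in('scene','top'):
    f=grab_frame(n); print(n,f['fov_y'],f['cx'],f['cy'],f['R'],f['t'])
    cv2.imwrite(f'pics/{n}0.png',f['frame'][...,::-1])
E
```

```text
{'clock': 0.0, 'q': array([-1.18000626,  0.46837962, -0.01162272,  1.60364467,  0.00595822,
        1.07136694, -0.05631752]), 'eef_pos': array([0.27300876, 0.58926959, 0.23032801]), 'orientation': array([-6.76128655e-01, -3.06766060e+00,  2.72928506e-03]), 'force': array([-0.40203131,  0.2101775 , -0.55622691]), 'opening': 0.08526386285659301} 0.0187
scene 48.20512709399057 257.16555434505847 190.9487334862359 [[ 0.3582089   0.93358507  0.01026106]
 [ 0.49295589 -0.17978671 -0.85127624]
 [-0.79289399  0.30999298 -0.52461746]] [-0.17713088 -0.20519745  1.45131609]
top 51.07756305599608 250.32451477770888 192.32795318505137 [[ 0.00375407 -0.99991    -0.0128802 ]
 [-0.99760402 -0.00285501 -0.06912363]
 [ 0.06908063  0.01310884 -0.99752495]] [0.01680507 0.54971585 0.84598038]
```

View pics/top0.png

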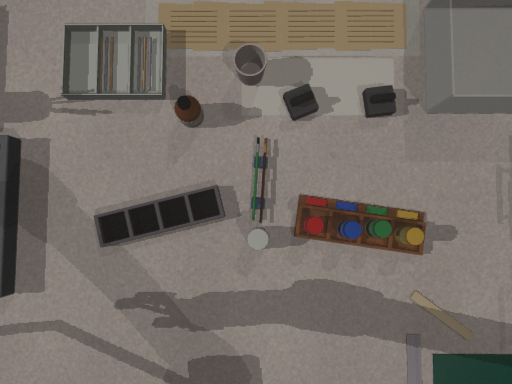

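View pics/scene0.png

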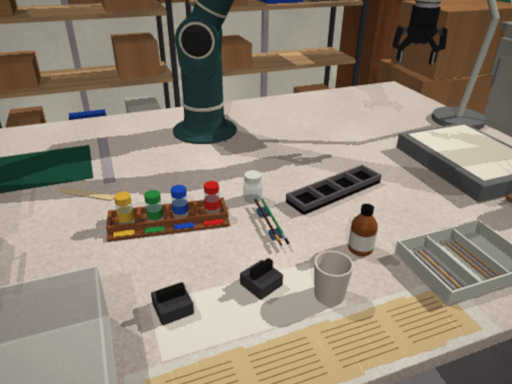

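Top view: the jars from the robot's left are red (315,226), blue (351,230), green (380,229) and yellow (413,236). The empty bench rack is centred near (160,215). A white pot at (258,239) and brushes stand between the two racks.

```bash
cat > h.py <<'E'
import numpy as np, cv2
from cell import telemetry, grab_frame, env, recognise, trace
def ray(f,p):
    fl=192/np.tan(np.radians(f['fov_y']/2))
    d=np.array([(p[0]-f['cx'])/fl,(p[1]-f['cy'])/fl,1.])
    R=np.array(f['R']);return -R.T@np.array(f['t']), R.T@d
def at_z(f,p,z):
    c,d=ray(f,p);return c+d*(z-c[2])/d[2]
def proj(f,X):
    fl=192/np.tan(np.radians(f['fov_y']/2)); c=np.array(f['R'])@X+f['t']
    return c[:2]/c[2]*fl+[f['cx'],f['cy']]
def tri(a,b):
    (c1,d1),(c2,d2)=a,b; A=np.c_[d1,-d2]; s=np.linalg.lstsq(A,c2-c1,rcond=None)[0]
    p,q=c1+s[0]*d1,c2+s[1]*d2; return (p+q)/2,np.linalg.norm(p-q)
E
python3 - <<'E'
from h import *
np.set_printoptions(precision=4,suppress=True)
T=grab_frame('top');S=grab_frame('scene')
print('cam',ray(T,(0,0))[0])
for c in('red','blue','green','yellow'):
    n=c+'_jar_center'
    r=recognise(n,T);r2=recognise(n,S);t=trace(n,T)
    print(n,[(x['at'],round(x['conf'],2)) for x in r[:2]],[(x['at'],round(x['conf'],2)) for x in r2[:2]])
    print('  tri',tri(ray(T,r[0]['at']),ray(S,r2[0]['at'])),'z.044',at_z(T,r[0]['at'],.044))
    if t:
        m=t[0]['region']; print('  trace',t[0]['at'],m.sum())
        hsv=cv2.cvtColor(T['frame'],cv2.COLOR_RGB2HSV); k=m&(hsv[...,1]>150)&(hsv[...,2]>90)
        ys,xs=np.nonzero(k); (cx,cy),rad=cv2.minEnclosingCircle(np.c_[xs,ys].astype(np.float32))
        print('  cap',k.sum(),xs.mean(),ys.mean(),at_z(T,(xs.mean(),ys.mean()),.077),'enc',cx,cy,rad)
    r=recognise(c+'_tab',T); print('  tab',r[0]['at'],r[0]['conf'],at_z(T,r[0]['at'],.025))
for n in('carry_rack','bench_rack'):
    for x in trace(n,T)[:2]:
        m=x['region'].astype(np.uint8); print(n,x['conf'],x['at'],m.sum(),cv2.minAreaRect(cv2.findNonZero(m)))
        c=cv2.boxPoints(cv2.minAreaRect(cv2.findNonZero(m))); print([at_z(T,p,.024)[:2] for p in c])
E
```

```text
cam [0.4899 0.0073 0.8821]
red_jar_center [] [([209.2, 195.4], 0.98), ([212.7, 219.3], 0.65)]Traceback (most recent call last):
  File "<stdin>", line 9, in <module>
IndexError: list index out of range
```

```bash
cat > m.py <<'E'
from h import *
np.set_printoptions(precision=4,suppress=True)
T=grab_frame('top');S=grab_frame('scene')
for c in('red','blue','green','yellow'):
    n=c+'_jar_center'
    r=recognise(n,T);r2=recognise(n,S);t=trace(n,T)
    print(n,[(x['at'],round(x['conf'],2)) for x in r[:2]],[(x['at'],round(x['conf'],2)) for x in r2[:2]])
    if r and r2: print('  tri',tri(ray(T,r[0]['at']),ray(S,r2[0]['at'])))
    if r: print('  z.05',at_z(T,r[0]['at'],.05))
    if r2: print('  scene z.044',at_z(S,r2[0]['at'],.044))
    for t in t[:1]:
        m=t['region']; print('  trace',t['at'],m.sum())
        hsv=cv2.cvtColor(T['frame'],cv2.COLOR_RGB2HSV); k=m&(hsv[...,1]>150)&(hsv[...,2]>90)
        ys,xs=np.nonzero(k)
        if len(xs)>9: print('  cap',k.sum(),xs.mean(),ys.mean(),at_z(T,(xs.mean(),ys.mean()),.077),np.ptp(xs),np.ptp(ys))
    r=recognise(c+'_tab',T)
    for r in r[:1]: print('  tab',r['at'],r['conf'],at_z(T,r['at'],.025))
for n in('carry_rack','bench_rack'):
    for x in trace(n,T)[:2]:
        m=x['region'].astype(np.uint8); b=cv2.minAreaRect(cv2.findNonZero(m)); print(n,x['conf'],x['at'],m.sum(),b)
        print(*[at_z(T,p,.024)[:2] for p in cv2.boxPoints(b)])
v=cv2.resize(T['frame'][170:270,80:440,::-1],None,fx=2.2,fy=2.2,interpolation=cv2.INTER_CUBIC);cv2.imwrite('pics/crop1.png',v)
E
python3 m.py
```

```text
red_jar_center [([313.0, 226.0], 0.71)] [([212.4, 194.6], 0.66)]
  tri (array([ 0.4789, -0.1095,  0.0495]), np.float64(0.0035641662014060257))
  z.05 [ 0.4784 -0.1112  0.05  ]
  scene z.044 [ 0.4713 -0.1057  0.044 ]
  trace [311.9, 226.6] 279
  cap 236 313.9406779661017 225.0635593220339 [ 0.4806 -0.1092  0.077 ] 20 16
  tab [314.8, 202.6] 0.71 [ 0.5277 -0.1189  0.025 ]
blue_jar_center [([351.7, 229.1], 0.58)] [([182.1, 198.5], 0.66)]
  tri (array([ 0.4741, -0.1843,  0.0531]), np.float64(0.011191499272921155))
  z.05 [ 0.4723 -0.1905  0.05  ]
  scene z.044 [ 0.4636 -0.1771  0.044 ]
  trace [351.4, 228.5] 367
  cap 225 352.15555555555557 229.4311111111111 [ 0.4722 -0.185   0.077 ] 16 15
  tab [341.4, 206.0] 0.49 [ 0.5207 -0.1753  0.025 ]
green_jar_center [([381.0, 228.3], 0.92)] [([152.5, 206.1], 0.61)]
  tri (array([ 0.4747, -0.2494,  0.0467]), np.float64(0.00426787721908956))
  z.05 [ 0.4742 -0.2506  0.05  ]
  scene z.044 [ 0.4721 -0.2472  0.044 ]
  trace [378.0, 229.0] 405
  tab [378.8, 211.3] 0.45 [ 0.5097 -0.2543  0.025 ]
yellow_jar_center [([410.3, 235.2], 0.75)] [([124.3, 205.3], 0.63)]
  tri (array([ 0.4607, -0.3079,  0.0532]), np.float64(0.0019188617747417005))
  z.05 [ 0.4604 -0.3101  0.05  ]
  scene z.044 [ 0.4468 -0.3068  0.044 ]
  trace [409.5, 234.6] 427
  cap 268 413.0559701492537 235.86567164179104 [ 0.46   -0.3052  0.077 ] 27 16
  tab [409.6, 214.7] 0.73 [ 0.5027 -0.3192  0.025 ]
carry_rack 0.6 [355.1, 222.3] 3612 ((360.6005554199219, 224.61073303222656), (130.95974731445312, 44.340702056884766), 8.47114372253418)
[ 0.4548 -0.0714] [ 0.5481 -0.0857] [ 0.5079 -0.3599] [ 0.4156 -0.3437]
bench_rack 0.83 [158.4, 216.2] 4254 ((158.80902099609375, 216.1710968017578), (33.98317337036133, 128.99002075195312), 76.09222412109375)
[0.4993 0.3575] [0.5667 0.0894] [0.4961 0.0713] [0.4292 0.3378]
```

View pics/crop1.png

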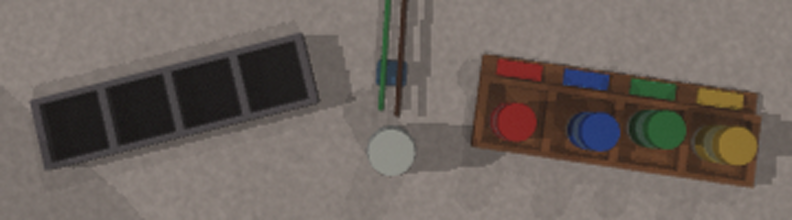

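The crop shows the cap discs at full-picture pixels red (314.5,226), blue (352,230), green (381.4,228.6) and yellow (415.5,236.4). The bench pockets are all empty, centred near (114,228), (144,220), (174,212) and (204.5,204.5).

```bash
cat >> h.py <<'E'
from scipy.spatial.transform import Rotation as Ro
def go(pos,yaw=None):
    """shift (cm, tool axes) and turn (deg, tool z) from here to TCP pos with tool y at world angle yaw (deg)"""
    s=telemetry.state();M=Ro.from_rotvec(s['orientation']).as_matrix()
    d=M.T@(np.array(pos)-s['eef_pos'])*100
    now=np.degrees(np.arctan2(M[1,1],M[0,1])); t=0 if yaw is None else -((yaw-now+90)%180-90)
    print('to',pos,'shift',d.round(2),'turn',round(t,1))
def here():
    s=telemetry.state();print(s['clock'],s['eef_pos'].round(4),'F',np.round(s['force'],1),'op',round(s['opening'],4),'g',s['grasp_force'])
E
cat > g.py <<'E'
from h import *
T=grab_frame('top')
for n,p in dict(red=(314.5,225.9),blue=(352.3,230),green=(381.4,228.6),yellow=(415.5,236.4)).items(): print(n,at_z(T,p,.079).round(4))
cen=np.array([.4978,.214]);a=.246
for n,y in dict(red=-.099,blue=-.033,green=.033,yellow=.099).items():
    P=cen+y*np.array([-np.sin(a),np.cos(a)]); print('place',n,P.round(4),proj(T,np.r_[P,.02]).round(1))
for p in [(114.1,228.2),(144.1,220),(174.1,212.3),(204.5,204.5)]: print(at_z(T,p,.02).round(4))
c2=np.array([.4978,-.214])
E
python3 - <<'E'
exec(open('g.py').read())
go((.48,-.11,.15),-8.4);go((.48,-.11,.2),-8.4)
E
```

```text
red [ 0.479 -0.11   0.079]
blue [ 0.4712 -0.1848  0.079 ]
green [ 0.4742 -0.2423  0.079 ]
yellow [ 0.4591 -0.3092  0.079 ]
place red [0.5219 0.118 ] [204. 205.]
place blue [0.5058 0.182 ] [174.2 212.4]
place green [0.4898 0.246 ] [144.4 219.8]
place yellow [0.4737 0.31  ] [114.5 227.2]
[0.4716 0.3108 0.02  ]
[0.4894 0.2466 0.02  ]
[0.5061 0.1822 0.02  ]
[0.5231 0.117  0.02  ]
to (0.48, -0.11, 0.15) shift [-48.18 -54.8    8.13] turn 73.5
to (0.48, -0.11, 0.2) shift [-48.18 -54.8    3.13] turn 73.5
```

Request:
send_rows(plan=[[0, -2.6, -3, 0.2, 4], [0, -5.3, -6, 0.4, 8], [0, -8, -9, 0.6, 12], [0, -10.7, -12, 0.8, 16], [0, -13.4, -15, 1, 20], [0, -16.1, -18, 1.2, 24], [0, -18.8, -21, 1.4, 28], [0, -21.5, -24, 1.5, 32]], newtons=30)

```text
clock: 2.07
eef_pos: [0.3676, 0.2798, 0.2164]
orientation: [-1.5, -2.76, -0.001]
force: [1.8, 0.0, -1.0]
opening: 0.0853
grasp_force: 0.0
```

```bash
python3 -c "
from h import *
here();go((.479,-.11,.15),-8.4)"
```

```text
2.0667 [0.3676 0.2798 0.2164] F [ 1.8  0.  -1. ] op 0.0853 g 0.0
to (0.479, -0.11, 0.15) shift [-38.77 -11.86   6.62] turn 41.4
```

Request:
send_rows(plan=[[0, -3.9, -1.2, 0, 5], [0, -7.8, -2.4, 0, 10], [0, -11.7, -3.6, 0, 15], [0, -15.6, -4.8, 0, 20], [0, -19.5, -6, 0, 25], [0, -23.4, -7.2, 0, 30], [0, -27.3, -8.4, 0, 35], [0, -31.2, -9.6, 0, 40]])

```text
clock: 2.73
eef_pos: [0.458, -0.034, 0.2168]
orientation: [2.354, 2.079, 0.002]
force: [1.1, -0.4, 0.1]
opening: 0.0856
grasp_force: 0.0
```

```bash
python3 -c "
from h import *
here();go((.479,-.11,.15),-8.4);go((.479,-.11,.04),-8.4)"
```

```text
2.7333 [ 0.458  -0.034   0.2168] F [ 1.1 -0.4  0.1] op 0.0856 g 0.0
to (0.479, -0.11, 0.15) shift [-7.28  3.02  6.68] turn 1.3
to (0.479, -0.11, 0.04) shift [-7.29  3.   17.68] turn 1.3
```

Request:
send_rows(plan=[[0, -3.6, 1.5, 1, 1.3], [0, -7.3, 3, 2.5, 1.3], [0, -7.3, 3, 6.5, 1.3], [0, -7.3, 3, 10.5, 1.3], [0, -7.3, 3, 14, 1.3], [0, -7.3, 3, 17, 1.3], [0, -7.3, 3, 18.2, 1.3], [0, -7.3, 3, 18.2, 1.3]])

```text
clock: 3.4
eef_pos: [0.4769, -0.108, 0.0321]
orientation: [-2.371, -2.055, 0.006]
force: [-0.3, 0.0, 0.2]
opening: 0.0855
grasp_force: 0.0
```

Request:
send_rows(plan=[[0.3, 0, 0, 0, 0], [0.6, 0, 0, 0, 0], [1, 0, 0, 0, 0], [1, 0, 0, 0, 0], [1, 0, 0, 0, 0], [1, 0, 0, 0, 0], [1, 0, 0, 0, 0]], newtons=30)

```text
clock: 3.98
eef_pos: [0.4803, -0.1082, 0.0359]
orientation: [2.372, 2.057, 0.004]
force: [-1.1, 0.4, 7.4]
opening: 0.0351
grasp_force: 30.7
```

```bash
python3 -c "
from h import *
here()
go((.479,-.11,.16));go((.522,.1175,.16),14.1);go((.522,.1175,.04),14.1)
for n in ('top','scene'): cv2.imwrite(f'pics/g_{n}.png',grab_frame(n)['frame'][...,::-1])"
```

```text
3.9833 [ 0.4803 -0.1082  0.0359] F [-1.1  0.4  7.4] op 0.0351 g 30.710518781561404
to (0.479, -0.11, 0.16) shift [ -0.19  -0.06 -12.41] turn 0
to (0.522, 0.1175, 0.16) shift [ 22.94   0.98 -12.39] turn -22.2
to (0.522, 0.1175, 0.04) shift [22.93  0.94 -0.39] turn -22.2
```

View pics/g_scene.png

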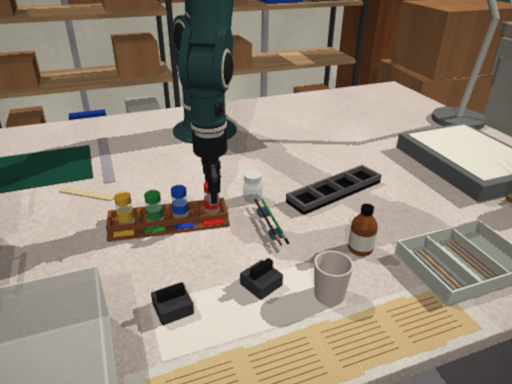

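The jar is gripped, with the opening at 35 mm and 30 N on the pad. The scene view shows the fingers straddling the red jar at (212,190), clear of its neighbours.

Request:
send_rows(plan=[[1, 0, 0, -1.5, 0], [1, 0, 0, -5, 0], [1, 0, 0, -9, 0], [1, 0, 0, -12.4, 0], [1, 3, 0.2, -12.4, -3], [1, 7, 0.3, -12.4, -8], [1, 11, 0.5, -12.4, -13], [1, 15, 0.7, -12.4, -18]])

```text
clock: 4.75
eef_pos: [0.5069, 0.0411, 0.1594]
orientation: [2.018, 2.407, 0.003]
force: [0.5, -0.6, -2.0]
opening: 0.035
grasp_force: 30.6
```

```bash
python3 -c "
from h import *
here()
go((.522,.1175,.16),14.1);go((.522,.1175,.042),14.1)"
```

```text
4.75 [0.5069 0.0411 0.1594] F [ 0.5 -0.6 -2. ] op 0.035 g 30.610260602552444
to (0.522, 0.1175, 0.16) shift [ 7.26  2.82 -0.05] turn -4.1
to (0.522, 0.1175, 0.042) shift [ 7.25  2.8  11.75] turn -4.1
```

Request:
send_rows(plan=[[1, 3.6, 1.4, 0, -2], [1, 6.5, 2.5, 0, -4], [1, 7.2, 2.8, 0.5, -4], [1, 7.2, 2.8, 4, -4], [1, 7.2, 2.8, 7.5, -4], [1, 7.2, 2.8, 10, -4], [1, 7.2, 2.8, 11, -4], [1, 7.2, 2.8, 11, -4]])

```text
clock: 5.42
eef_pos: [0.5204, 0.1142, 0.0464]
orientation: [-1.937, -2.471, 0.006]
force: [-0.7, -0.4, -1.1]
opening: 0.035
grasp_force: 30.6
```

```bash
python3 -c "
from h import *
here()
go((.522,.1175,.04),14.1)
f=grab_frame('top');v=cv2.resize(f['frame'][160:270,80:440,::-1],None,fx=2.2,fy=2.2,interpolation=cv2.INTER_CUBIC)
f=grab_frame('scene');w=cv2.resize(f['frame'][130:250,220:420,::-1],None,fx=2.5,fy=2.5)
c=np.zeros((v.shape[0]+w.shape[0],800,3),np.uint8);c[:v.shape[0],:v.shape[1]]=v;c[v.shape[0]:,:w.shape[1]]=w;cv2.imwrite('pics/p1.png',c)"
```

```text
5.4167 [0.5204 0.1142 0.0464] F [-0.7 -0.4 -1.1] op 0.035 g 30.554346553981304
to (0.522, 0.1175, 0.04) shift [0.28 0.24 0.64] turn -0.3
```

View pics/p1.png

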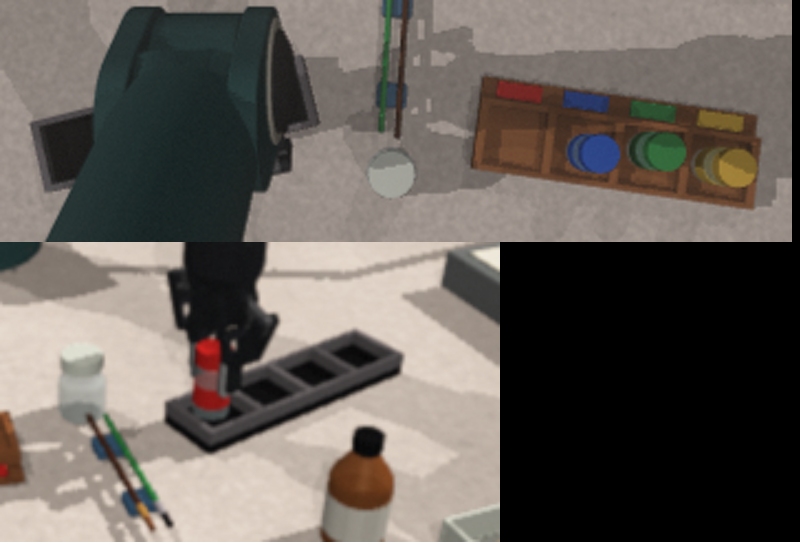

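The red jar hangs upright just above the right-end pocket of the bench rack, at about (213,405) in the crop. It is well inside the walls, so I can lower it gently.

Request:
send_rows(plan=[[1, 0.2, 0.2, 0.1, 0], [1, 0.2, 0.2, 0.2, 0], [1, 0.2, 0.2, 0.3, 0], [1, 0.2, 0.2, 0.4, 0], [1, 0.2, 0.2, 0.5, 0], [1, 0.2, 0.2, 0.5, 0]])

```text
clock: 6.02
eef_pos: [0.5236, 0.1175, 0.0434]
orientation: [-1.938, -2.473, -0.0]
force: [0.5, 0.2, -1.0]
opening: 0.0351
grasp_force: 30.6
```

Request:
send_rows(plan=[[1, 0, 0, 0.05, 0], [1, 0, 0, 0.1, 0], [1, 0, 0, 0.1, 0]])

```text
clock: 6.27
eef_pos: [0.5236, 0.1174, 0.0422]
orientation: [-1.938, -2.473, 0.0]
force: [-0.2, -1.2, -1.0]
opening: 0.0352
grasp_force: 30.6
```

Request:
send_rows(plan=[[1, 0, 0, 0.05, 0], [1, 0, 0, 0.1, 0], [1, 0, 0, 0.15, 0], [1, 0, 0, 0.15, 0]])

```text
clock: 6.6
eef_pos: [0.5236, 0.1175, 0.0407]
orientation: [-1.938, -2.473, 0.0]
force: [0.5, -0.5, -1.2]
opening: 0.0353
grasp_force: 30.6
```

Request:
send_rows(plan=[[1, 0, 0, 0.05, 0], [1, 0, 0, 0.1, 0], [1, 0, 0, 0.1, 0]])

```text
clock: 6.85
eef_pos: [0.5238, 0.1175, 0.04]
orientation: [-1.938, -2.473, -0.0]
force: [-0.6, -0.5, 1.4]
opening: 0.0353
grasp_force: 30.7
```

Contact shows at TCP z = 0.040, the height I expected. Releasing.

Request:
send_rows(plan=[[0.5, 0, 0, 0, 0], [0.4, 0, 0, 0, 0], [0.2, 0, 0, 0, 0], [0, 0, 0, 0, 0], [0, 0, 0, 0, 0], [0, 0, 0, -1.5, 0], [0, 0, 0, -5.5, 0], [0, 0, 0, -9.5, 0]])

```text
clock: 7.52
eef_pos: [0.5222, 0.1169, 0.1344]
orientation: [-1.937, -2.471, 0.007]
force: [0.3, 0.4, 0.1]
opening: 0.0852
grasp_force: 0.0
```

```bash
python3 -c "
from h import *
here()
go((.4715,-.1845,.135),-8.4);go((.4715,-.1845,.035),-8.4)
f=grab_frame('top');v=cv2.resize(f['frame'][160:270,80:440,::-1],None,fx=2.2,fy=2.2,interpolation=cv2.INTER_CUBIC)
f=grab_frame('scene');w=cv2.resize(f['frame'][130:250,220:420,::-1],None,fx=2.5,fy=2.5)
c=np.zeros((v.shape[0]+w.shape[0],800,3),np.uint8);c[:v.shape[0],:v.shape[1]]=v;c[v.shape[0]:,:w.shape[1]]=w;cv2.imwrite('pics/p2.png',c)"
```

```text
7.5167 [0.5222 0.1169 0.1344] F [0.3 0.4 0.1] op 0.0852 g 0.0
to (0.4715, -0.1845, 0.135) shift [-28.05 -12.12   0.03] turn 22.2
to (0.4715, -0.1845, 0.035) shift [-28.04 -12.08  10.03] turn 22.2
```

View pics/p2.png

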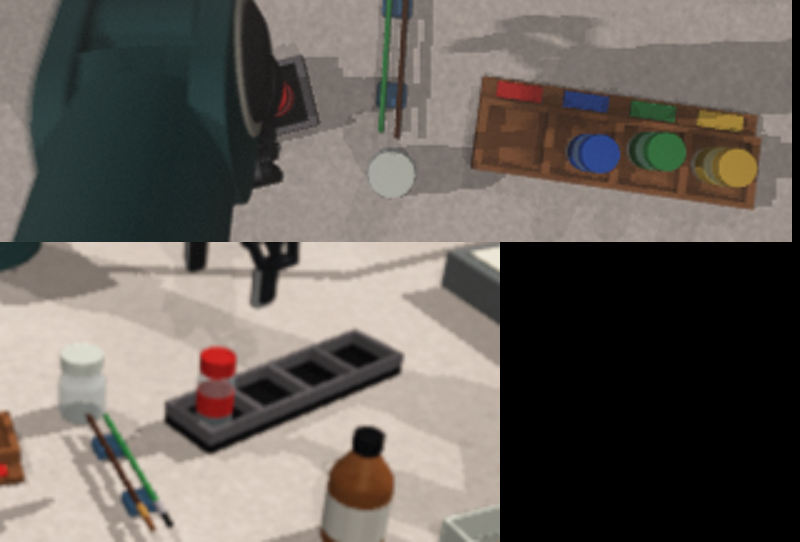

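Red stands upright at the right end of the bench rack, near (215,390) in the crop. Next is blue.

Request:
send_rows(plan=[[0, -2.8, -1.2, 0, 2], [0, -6.3, -2.7, 0, 5], [0, -10, -4.3, 0, 8], [0, -13.7, -5.9, 0, 11], [0, -17.4, -7.5, 0, 14], [0, -21.1, -9.1, 0, 17], [0, -24.8, -10.7, 0, 20], [0, -28, -12.1, 0, 22]])

```text
clock: 8.28
eef_pos: [0.4721, -0.1859, 0.1347]
orientation: [2.377, 2.053, -0.0]
force: [0.8, 0.4, 0.3]
opening: 0.0853
grasp_force: 0.0
```

Request:
send_rows(plan=[[0, 0, 0, 0.5, 0], [0, 0, 0, 3, 0], [0, 0, 0, 6, 0], [0, 0, 0, 8, 0], [0, 0, 0, 8, 0]])

```text
clock: 8.7
eef_pos: [0.4702, -0.1821, 0.0512]
orientation: [-2.369, -2.054, 0.007]
force: [0.6, -0.3, 1.7]
opening: 0.0852
grasp_force: 0.0
```

```bash
python3 -c "
from h import *
here()
go((.4715,-.1845,.035),-8.4)"
```

```text
8.7 [ 0.4702 -0.1821  0.0512] F [ 0.6 -0.3  1.7] op 0.0852 g 0.0
to (0.4715, -0.1845, 0.035) shift [-0.22  0.17  1.61] turn 0.3
```

Request:
send_rows(plan=[[0, -0.1, 0, 1, 0], [0, -0.1, 0, 1.9, 0], [0.3, -0.1, 0, 1.9, 0], [0.6, -0.1, 0, 1.9, 0], [1, -0.1, 0, 1.9, 0], [1, -0.1, 0, 1.9, 0], [1, -0.1, 0, 1.9, 0], [1, -0.1, 0, 1.9, 0]])

```text
clock: 9.37
eef_pos: [0.4737, -0.1844, 0.0366]
orientation: [2.373, 2.057, 0.002]
force: [-0.7, 0.3, 6.0]
opening: 0.0349
grasp_force: 30.2
```

Request:
send_rows(plan=[[1, 0, 0, 0, 0], [1, 0, 0, 0, 0]])

```text
clock: 9.53
eef_pos: [0.4737, -0.1844, 0.0366]
orientation: [2.373, 2.057, 0.002]
force: [-0.2, 1.3, 5.5]
opening: 0.0349
grasp_force: 30.2
```

```bash
python3 -c "
from h import *
here()
go((.506,.182,.16),14.1);go((.506,.182,.042),14.1)"
```

```text
9.5333 [ 0.4737 -0.1844  0.0366] F [-0.2  1.3  5.5] op 0.0349 g 30.187581628997577
to (0.506, 0.182, 0.16) shift [ 36.73  -1.98 -12.33] turn -22.2
to (0.506, 0.182, 0.042) shift [36.73 -2.   -0.53] turn -22.2
```

Request:
send_rows(plan=[[1, 0, 0, -1.5, 0], [1, 0, 0, -5, 0], [1, 0, 0, -9, 0], [1, 0.5, 0, -12.2, 0], [1, 3.5, -0.2, -12.4, -3], [1, 7.5, -0.4, -12.4, -6], [1, 11.5, -0.6, -12.4, -9], [1, 15.5, -0.8, -12.4, -11]])

```text
clock: 10.2
eef_pos: [0.4868, -0.0281, 0.1602]
orientation: [2.164, 2.277, 0.002]
force: [0.5, 0.1, -1.3]
opening: 0.035
grasp_force: 30.5
```

```bash
python3 -c "
from h import *
here()
go((.506,.182,.16),14.1)"
```

```text
10.2 [ 0.4868 -0.0281  0.1602] F [ 0.5  0.1 -1.3] op 0.035 g 30.506641018273513
to (0.506, 0.182, 0.16) shift [20.89  2.98  0.04] turn -11.2
```

Request:
send_rows(plan=[[1, 4, 0.6, 0, -2], [1, 8, 1.1, 0, -4], [1, 12, 1.7, 0, -6], [1, 15.5, 2.2, 0, -8], [1, 18.5, 2.6, 0, -10], [1, 20.9, 3, 0, -11], [1, 20.9, 3, 1.5, -11], [1, 20.9, 3, 4.5, -11]])

```text
clock: 10.87
eef_pos: [0.5089, 0.1839, 0.117]
orientation: [1.931, 2.475, 0.011]
force: [1.6, -0.6, -1.7]
opening: 0.0353
grasp_force: 30.5
```

Request:
send_rows(plan=[[1, 0, 0, 3, 0], [1, 0, 0, 5, 0], [1, 0, 0, 6.3, 0], [1, 0, 0, 6.8, 0], [1, 0, 0, 6.8, 0], [1, 0, 0, 6.8, 0]])

```text
clock: 11.37
eef_pos: [0.507, 0.1805, 0.0472]
orientation: [1.938, 2.472, 0.001]
force: [0.6, -0.5, 0.2]
opening: 0.0349
grasp_force: 30.5
```

```bash
python3 -c "
from h import *
here()
go((.506,.182,.0406),14.1)"
```

```text
11.3667 [0.507  0.1805 0.0472] F [ 0.6 -0.5  0.2] op 0.0349 g 30.457283657688095
to (0.506, 0.182, 0.0406) shift [ 0.17 -0.06  0.66] turn -0.3
```

Request:
send_rows(plan=[[1, 0.1, 0, 0.1, 0], [1, 0.1, 0, 0.2, 0], [1, 0.1, 0, 0.3, 0], [1, 0.1, 0, 0.4, 0], [1, 0.1, 0, 0.5, 0], [1, 0.1, 0, 0.55, 0], [1, 0.1, 0, 0.6, 0], [1, 0.1, 0, 0.6, 0]])

```text
clock: 12.03
eef_pos: [0.5065, 0.1814, 0.0407]
orientation: [1.938, 2.473, -0.0]
force: [-0.1, -0.1, -1.7]
opening: 0.0349
grasp_force: 30.5
```

Request:
send_rows(plan=[[1, 0, 0, 0.05, 0], [1, 0, 0, 0.08, 0], [1, 0, 0, 0.08, 0]])

```text
clock: 12.28
eef_pos: [0.5065, 0.1814, 0.0406]
orientation: [-1.938, -2.472, -0.0]
force: [-1.6, -0.0, 5.3]
opening: 0.0351
grasp_force: 31.2
```

Blue is on the floor, with contact at 0.0406 as predicted. Releasing and rising.

Request:
send_rows(plan=[[0.5, 0, 0, -0.05, 0], [0.4, 0, 0, -0.05, 0], [0.2, 0, 0, -0.05, 0], [0, 0, 0, -0.05, 0], [0, 0, 0, -0.05, 0], [0, 0, 0, -1.5, 0], [0, 0, 0, -5.5, 0], [0, 0, 0, -9.5, 0]])

```text
clock: 12.95
eef_pos: [0.505, 0.1806, 0.1345]
orientation: [-1.937, -2.471, 0.007]
force: [0.8, 0.2, 0.2]
opening: 0.0856
grasp_force: 0.0
```

```bash
python3 -c "
from h import *
here()
go((.474,-.2425,.135),-8.4)
f=grab_frame('top');v=cv2.resize(f['frame'][160:270,80:440,::-1],None,fx=2.2,fy=2.2,interpolation=cv2.INTER_CUBIC)
f=grab_frame('scene');w=cv2.resize(f['frame'][130:250,220:420,::-1],None,fx=2.5,fy=2.5)
c=np.zeros((v.shape[0]+w.shape[0],800,3),np.uint8);c[:v.shape[0],:v.shape[1]]=v;c[v.shape[0]:,:w.shape[1]]=w;cv2.imwrite('pics/p3.png',c)"
```

```text
12.95 [0.505  0.1806 0.1345] F [0.8 0.2 0.2] op 0.0856 g 0.0
to (0.474, -0.2425, 0.135) shift [-40.35 -13.13   0.08] turn 22.2
```

View pics/p3.png

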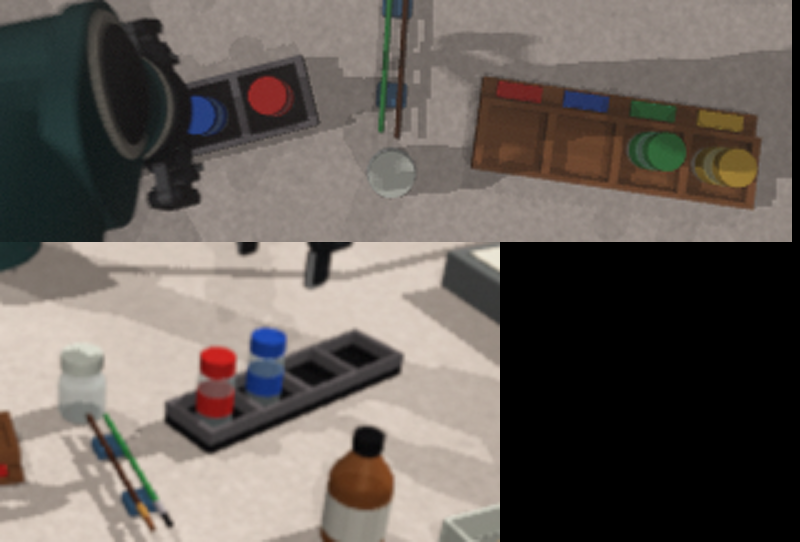

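Red and blue both stand upright in the two right-hand pockets, with caps at (270,96) and (207,115) in the crop. Next is green.

Request:
send_rows(plan=[[0, -2.8, -0.9, 0, 1.5], [0, -6.5, -2.1, 0, 3.5], [0, -10.3, -3.3, 0, 5.5], [0, -14.1, -4.6, 0, 7.5], [0, -17.9, -5.8, 0, 10], [0, -21.7, -7, 0, 12], [0, -25.5, -8.3, 0, 14], [0, -29.3, -9.5, 0, 16]])

```text
clock: 13.72
eef_pos: [0.4835, -0.1275, 0.1348]
orientation: [-2.264, -2.177, 0.0]
force: [0.8, -1.3, 0.4]
opening: 0.0852
grasp_force: 0.0
```

```bash
python3 -c "
from h import *
here()
go((.474,-.2425,.135),-8.4)"
```

```text
13.7167 [ 0.4835 -0.1275  0.1348] F [ 0.8 -1.3  0.4] op 0.0852 g 0.0
to (0.474, -0.2425, 0.135) shift [-11.53  -0.5   -0.03] turn 6.2
```

Request:
send_rows(plan=[[0, -4, -0.2, 0, 2], [0, -8, -0.3, 0, 4], [0, -10.5, -0.5, 0, 6], [0, -11.5, -0.5, 0.2, 6], [0, -11.5, -0.5, 2, 6], [0, -11.5, -0.5, 5, 6], [0, -11.5, -0.5, 8, 6], [0, -11.5, -0.5, 8, 6]])

```text
clock: 14.38
eef_pos: [0.4716, -0.2376, 0.05]
orientation: [-2.365, -2.054, 0.007]
force: [-0.7, 0.2, -0.4]
opening: 0.0852
grasp_force: 0.0
```

```bash
python3 -c "
from h import *
here()
go((.474,-.2425,.035),-8.4)"
```

```text
14.3833 [ 0.4716 -0.2376  0.05  ] F [-0.7  0.2 -0.4] op 0.0852 g 0.0
to (0.474, -0.2425, 0.035) shift [-0.45  0.32  1.5 ] turn 0.3
```

Request:
send_rows(plan=[[0, -0.2, 0, 1, 0], [0, -0.2, 0, 1.9, 0], [0.3, -0.2, 0, 1.9, 0], [0.6, -0.2, 0, 1.9, 0], [1, -0.2, 0, 1.9, 0], [1, -0.2, 0, 1.9, 0], [1, -0.2, 0, 1.9, 0], [1, -0.2, 0, 1.9, 0]])

```text
clock: 15.05
eef_pos: [0.4755, -0.2427, 0.037]
orientation: [2.373, 2.057, 0.002]
force: [-1.5, 0.3, 6.9]
opening: 0.0351
grasp_force: 29.8
```

Request:
send_rows(plan=[[1, 0, 0, 0, 0], [1, 0, 0, 0, 0]])

```text
clock: 15.22
eef_pos: [0.4755, -0.2427, 0.037]
orientation: [2.373, 2.057, 0.002]
force: [-0.6, 1.2, 7.3]
opening: 0.0349
grasp_force: 29.8
```

```bash
python3 -c "
from h import *
here()
go((.4897,.246,.16),14.1)"
```

```text
15.2167 [ 0.4755 -0.2427  0.037 ] F [-0.6  1.2  7.3] op 0.0349 g 29.791276634205133
to (0.4897, 0.246, 0.16) shift [ 48.58  -5.5  -12.31] turn -22.3
```

Request:
send_rows(plan=[[1, 0, 0, -1.5, 0], [1, 0, 0, -5, 0], [1, 0, 0, -9, 0], [1, 0.5, 0, -12.2, 0], [1, 3.5, -0.3, -12.4, -2], [1, 7.5, -0.8, -12.4, -4], [1, 11.5, -1.3, -12.4, -6], [1, 15.5, -1.7, -12.4, -8]])

```text
clock: 15.88
eef_pos: [0.4794, -0.0851, 0.1605]
orientation: [2.224, 2.219, 0.002]
force: [-0.1, 0.4, -0.9]
opening: 0.0352
grasp_force: 30.4
```

Request:
send_rows(plan=[[1, 4, 0.2, 0, -1.5], [1, 8, 0.3, 0, -3], [1, 12, 0.4, 0, -4.5], [1, 16, 0.5, 0, -6], [1, 20, 0.6, 0, -7.5], [1, 23.5, 0.7, 0, -9], [1, 26.5, 0.8, 0, -10.5], [1, 29, 0.8, 0, -12]])

```text
clock: 16.55
eef_pos: [0.4882, 0.2063, 0.1601]
orientation: [-1.976, -2.442, -0.001]
force: [0.1, 0.0, -1.7]
opening: 0.0345
grasp_force: 30.4
```

```bash
python3 -c "
from h import *
here()
go((.4897,.246,.048),14.1)"
```

```text
16.55 [0.4882 0.2063 0.1601] F [ 0.1  0.  -1.7] op 0.0345 g 30.397342534270138
to (0.4897, 0.246, 0.048) shift [ 3.84  0.98 11.21] turn -2.0
```

Request:
send_rows(plan=[[1, 2.5, 0.6, 0, -1], [1, 3.9, 1, 0, -2], [1, 3.9, 1, 1.5, -2], [1, 3.9, 1, 5, -2], [1, 3.9, 1, 8.5, -2], [1, 3.9, 1, 10.8, -2], [1, 3.9, 1, 11.3, -2], [1, 3.9, 1, 11.3, -2]])

```text
clock: 17.22
eef_pos: [0.4896, 0.2423, 0.0456]
orientation: [-1.938, -2.472, 0.006]
force: [0.0, -0.3, -0.9]
opening: 0.0349
grasp_force: 30.4
```

```bash
python3 -c "
from h import *
f=grab_frame('scene')
here()
go((.4897,.246,.041),14.1)"
```

```text
17.2667 [0.4908 0.2429 0.0472] F [0.4 0.4 0.6] op 0.0349 g 30.353568030986935
to (0.4897, 0.246, 0.041) shift [ 0.32 -0.03  0.62] turn -0.3
```

Request:
send_rows(plan=[[1, 0.1, 0, 0.1, 0], [1, 0.2, 0, 0.2, 0], [1, 0.2, 0, 0.3, 0], [1, 0.2, 0, 0.4, 0], [1, 0.2, 0, 0.5, 0], [1, 0.2, 0, 0.55, 0], [1, 0.2, 0, 0.55, 0]])

```text
clock: 17.85
eef_pos: [0.4899, 0.2455, 0.0415]
orientation: [1.938, 2.473, 0.0]
force: [0.0, 0.0, -0.9]
opening: 0.0354
grasp_force: 30.4
```

Request:
send_rows(plan=[[1, 0, 0, 0.05, 0], [1, 0, 0, 0.1, 0], [1, 0, 0, 0.1, 0]])

```text
clock: 18.1
eef_pos: [0.4901, 0.2455, 0.041]
orientation: [-1.938, -2.473, -0.0]
force: [-1.9, 0.0, 4.0]
opening: 0.0354
grasp_force: 30.8
```

Green is down, with contact at 0.041. Releasing.

Request:
send_rows(plan=[[0.5, 0, 0, -0.05, 0], [0.4, 0, 0, -0.05, 0], [0.2, 0, 0, -0.05, 0], [0, 0, 0, -0.05, 0], [0, 0, 0, -0.05, 0], [0, 0, 0, -1.5, 0], [0, 0, 0, -5.5, 0], [0, 0, 0, -9.5, 0]])

```text
clock: 18.77
eef_pos: [0.4886, 0.2445, 0.135]
orientation: [-1.937, -2.472, 0.007]
force: [0.9, 0.1, 0.4]
opening: 0.0853
grasp_force: 0.0
```

```bash
python3 -c "
from h import *
here()
go((.459,-.3085,.135),-8.4)
f=grab_frame('top');v=cv2.resize(f['frame'][160:270,80:440,::-1],None,fx=2.2,fy=2.2,interpolation=cv2.INTER_CUBIC)
f=grab_frame('scene');w=cv2.resize(f['frame'][130:250,220:420,::-1],None,fx=2.5,fy=2.5)
c=np.zeros((v.shape[0]+w.shape[0],800,3),np.uint8);c[:v.shape[0],:v.shape[1]]=v;c[v.shape[0]:,:w.shape[1]]=w;cv2.imwrite('pics/p4.png',c)"
```

```text
18.7667 [0.4886 0.2445 0.135 ] F [0.9 0.1 0.4] op 0.0853 g 0.0
to (0.459, -0.3085, 0.135) shift [-52.99 -16.1    0.18] turn 22.2
```

View pics/p4.png

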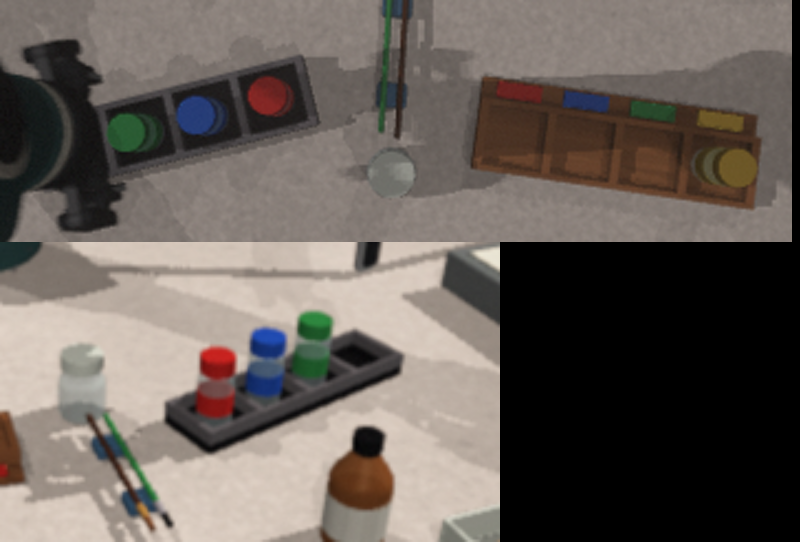

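Three jars stand upright in their pockets and only yellow is left, at (737,168) in the crop.

Request:
send_rows(plan=[[0, -2.8, -0.9, 0, 1], [0, -6.5, -2, 0, 2.5], [0, -10.4, -3.2, 0, 4], [0, -14.2, -4.3, 0, 6], [0, -18, -5.5, 0, 7.5], [0, -21.8, -6.6, 0, 9], [0, -25.6, -7.8, 0, 10.5], [0, -29.4, -8.9, 0, 12]])

```text
clock: 19.53
eef_pos: [0.4731, -0.063, 0.1353]
orientation: [-2.186, -2.255, -0.0]
force: [0.5, -0.4, -0.4]
opening: 0.0857
grasp_force: 0.0
```

```bash
python3 -c "
from h import *
here()
go((.459,-.3085,.135),-8.4)"
```

```text
19.5333 [ 0.4731 -0.063   0.1353] F [ 0.5 -0.4 -0.4] op 0.0857 g 0.0
to (0.459, -0.3085, 0.135) shift [-24.5   -2.17   0.03] turn 10.2
```

Request:
send_rows(plan=[[0, -4, -0.4, 0, 2], [0, -8, -0.7, 0, 4], [0, -12, -1.1, 0, 6], [0, -16, -1.4, 0, 8], [0, -19.5, -1.7, 0, 9], [0, -22.5, -2, 0, 10], [0, -24.5, -2.2, 0, 10], [0, -24.5, -2.2, 1, 10]])

```text
clock: 20.2
eef_pos: [0.4592, -0.3131, 0.1268]
orientation: [2.377, 2.046, -0.002]
force: [-0.3, -0.4, -0.0]
opening: 0.0856
grasp_force: 0.0
```

Request:
send_rows(plan=[[0, 0, 0, 3, 0], [0, 0, 0, 6, 0], [0, 0, 0, 7, 0], [0, 0, 0, 7, 0], [0, 0, 0, 7, 0]])

```text
clock: 20.62
eef_pos: [0.4596, -0.3065, 0.0554]
orientation: [-2.373, -2.057, 0.001]
force: [0.4, -0.2, 0.6]
opening: 0.0854
grasp_force: 0.0
```

```bash
python3 -c "
from h import *
here()
go((.459,-.3085,.035),-8.4)"
```

```text
20.6167 [ 0.4596 -0.3065  0.0554] F [ 0.4 -0.2  0.6] op 0.0854 g 0.0
to (0.459, -0.3085, 0.035) shift [-0.21 -0.03  2.04] turn 0.3
```

Request:
send_rows(plan=[[0, -0.1, 0, 1, 0], [0, -0.1, 0, 2, 0], [0.3, -0.1, 0, 2, 0], [0.6, -0.1, 0, 2, 0], [1, -0.1, 0, 2, 0], [1, -0.1, 0, 2, 0], [1, -0.1, 0, 2, 0], [1, -0.1, 0, 2, 0]])

```text
clock: 21.28
eef_pos: [0.4602, -0.3081, 0.0361]
orientation: [2.373, 2.057, 0.001]
force: [1.1, -0.7, 2.8]
opening: 0.0349
grasp_force: 30.2
```

Request:
send_rows(plan=[[1, 0, 0, 0, 0], [1, 0, 0, 0, 0]])

```text
clock: 21.45
eef_pos: [0.4602, -0.3081, 0.0361]
orientation: [2.373, 2.057, 0.001]
force: [0.6, 0.2, 4.2]
opening: 0.0349
grasp_force: 30.4
```

```bash
python3 -c "
from h import *
here()
go((.473,.3105,.16),14.1)"
```

```text
21.45 [ 0.4602 -0.3081  0.0361] F [0.6 0.2 4.2] op 0.0349 g 30.425681993365288
to (0.473, 0.3105, 0.16) shift [ 61.41  -7.49 -12.42] turn -22.3
```

Request:
send_rows(plan=[[1, 0, 0, -1.5, 0], [1, 0, 0, -5, 0], [1, 0, 0, -9, 0], [1, 0.5, 0, -12.5, 0], [1, 3.5, -0.2, -13, -2], [1, 7.5, -0.5, -13, -4], [1, 11.5, -0.8, -13, -6], [1, 15.5, -1, -13, -8]])

```text
clock: 22.12
eef_pos: [0.4709, -0.1513, 0.1655]
orientation: [-2.224, -2.219, -0.0]
force: [1.1, 0.3, -2.0]
opening: 0.035
grasp_force: 30.3
```

Request:
send_rows(plan=[[1, 4, 0.1, 0, -1], [1, 8, 0.2, 0, -2], [1, 12, 0.3, 0, -3], [1, 16, 0.4, 0, -4], [1, 20, 0.5, 0, -5], [1, 24, 0.6, 0, -6], [1, 28, 0.7, 0, -7], [1, 32, 0.8, 0, -8]])

```text
clock: 22.78
eef_pos: [0.4797, 0.1688, 0.1652]
orientation: [-2.063, -2.369, 0.001]
force: [1.3, -0.5, -1.8]
opening: 0.0348
grasp_force: 30.3
```

```bash
python3 -c "
from h import *
here()
go((.473,.3105,.048),14.1)"
```

```text
22.7833 [0.4797 0.1688 0.1652] F [ 1.3 -0.5 -1.8] op 0.0348 g 30.321211020927876
to (0.473, 0.3105, 0.048) shift [14.13  1.29 11.72] turn -6.2
```

Request:
send_rows(plan=[[1, 4, 0.4, 0, -2], [1, 8, 0.7, 0, -4], [1, 11, 1, 0, -5], [1, 13.5, 1.2, 0, -6], [1, 14.1, 1.3, 0.3, -6.2], [1, 14.1, 1.3, 2.5, -6.2], [1, 14.1, 1.3, 5.5, -6.2], [1, 14.1, 1.3, 8, -6.2]])

```text
clock: 23.45
eef_pos: [0.4738, 0.3077, 0.084]
orientation: [1.933, 2.476, -0.001]
force: [-0.5, -0.4, -1.0]
opening: 0.035
grasp_force: 30.3
```

Request:
send_rows(plan=[[1, 0, 0, 2, 0], [1, 0, 0, 3.3, 0], [1, 0, 0, 3.7, 0], [1, 0, 0, 3.7, 0], [1, 0, 0, 3.7, 0]])

```text
clock: 23.87
eef_pos: [0.4749, 0.3084, 0.0491]
orientation: [1.934, 2.475, 0.001]
force: [-0.3, 0.9, -1.0]
opening: 0.0351
grasp_force: 30.3
```

```bash
python3 -c "
from h import *
here()
go((.473,.3105,.0401),14.1)"
```

```text
23.8667 [0.4749 0.3084 0.0491] F [-0.3  0.9 -1. ] op 0.0351 g 30.321873858338222
to (0.473, 0.3105, 0.0401) shift [ 0.25 -0.14  0.9 ] turn -0.1
```

Request:
send_rows(plan=[[1, 0.1, -0.1, 0.2, 0], [1, 0.2, -0.1, 0.35, 0], [1, 0.2, -0.1, 0.5, 0], [1, 0.2, -0.1, 0.6, 0], [1, 0.2, -0.1, 0.7, 0], [1, 0.2, -0.1, 0.8, 0], [1, 0.2, -0.1, 0.83, 0], [1, 0.2, -0.1, 0.83, 0]])

```text
clock: 24.53
eef_pos: [0.4728, 0.3101, 0.0401]
orientation: [-1.933, -2.476, 0.0]
force: [-0.2, 0.2, -0.3]
opening: 0.0351
grasp_force: 30.3
```

Request:
send_rows(plan=[[1, 0, 0, 0.05, 0], [1, 0, 0, 0.1, 0], [1, 0, 0, 0.1, 0]])

```text
clock: 24.78
eef_pos: [0.4729, 0.3102, 0.04]
orientation: [-1.933, -2.476, -0.0]
force: [-1.1, -1.4, 6.5]
opening: 0.0349
grasp_force: 30.8
```

Yellow has touched down. Releasing and retreating.

Request:
send_rows(plan=[[0.5, 0, 0, -0.05, 0], [0.4, 0, 0, -0.05, 0], [0.2, 0, 0, -0.05, 0], [0, 0, 0, -0.05, 0], [0, 0, 0, -0.05, 0], [0, 0, 0, -1.5, 0], [0, 0, 0, -5.5, 0], [0, 0, 0, -9.5, 0]])

```text
clock: 25.45
eef_pos: [0.4716, 0.3091, 0.1336]
orientation: [-1.933, -2.476, 0.008]
force: [0.9, 1.4, 1.0]
opening: 0.0854
grasp_force: 0.0
```

Request:
send_rows(plan=[[0, 2, 0, -3, 0], [0, 6, 0, -3, 0], [0, 10, 0, -3, 0], [0, 14, 0, -3, 0], [0, 16, 0, -3, 0], [0, 16, 0, -3, 0], [0, 16, 0, -3, 0]])

```text
clock: 26.03
eef_pos: [0.4329, 0.4664, 0.1636]
orientation: [1.93, 2.479, -0.001]
force: [0.7, -0.5, 0.7]
opening: 0.0853
grasp_force: 0.0
```

```bash
python3 -c "
from h import *
here()
f=grab_frame('top');v=cv2.resize(f['frame'][160:270,80:440,::-1],None,fx=2.2,fy=2.2,interpolation=cv2.INTER_CUBIC)
f=grab_frame('scene');w=cv2.resize(f['frame'][130:250,220:420,::-1],None,fx=2.5,fy=2.5)
c=np.zeros((v.shape[0]+w.shape[0],800,3),np.uint8);c[:v.shape[0],:v.shape[1]]=v;c[v.shape[0]:,:w.shape[1]]=w;cv2.imwrite('pics/p5.png',c)"
```

```text
26.0333 [0.4329 0.4664 0.1636] F [ 0.7 -0.5  0.7] op 0.0853 g 0.0
```

View pics/p5.png

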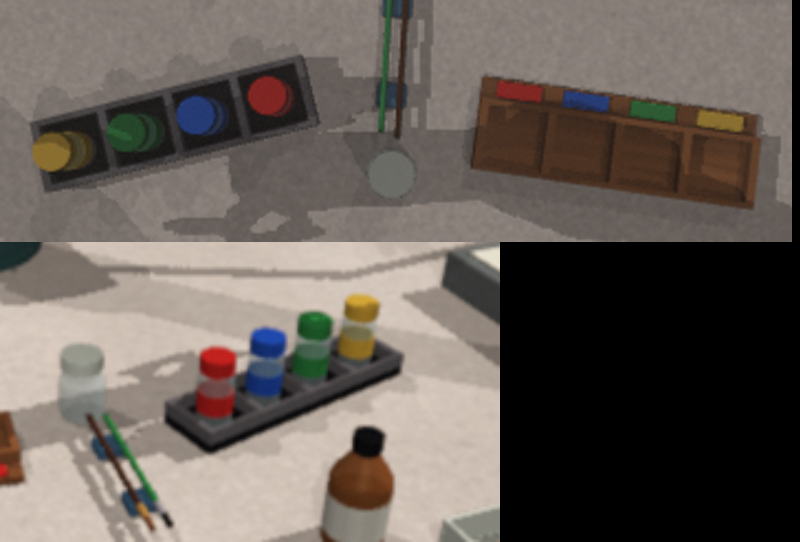

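All four jars stand upright in the bench rack, from the left yellow, green, blue, red (caps at (52,152), (127,132), (205,115) and (270,96) in the crop). The carrying rack is empty. I'll run a quick check of the cap positions, then hand in.

```bash
python3 -c "
from h import *
f=grab_frame('top')
for p,q in zip([(52,152),(127,132),(201,115),(269,96)],[(.473,.31),(.49,.246),(.506,.182),(.522,.118)]): print(at_z(f,(p[0]/2.2+80,p[1]/2.2+160),.083).round(3),q)
print(env.hand_in())"
```

```text
[0.471 0.309 0.083] (0.473, 0.31)
[0.489 0.242 0.083] (0.49, 0.246)
[0.505 0.175 0.083] (0.506, 0.182)
[0.522 0.113 0.083] (0.522, 0.118)
the job is handed in; nothing more can be done
None
```

All four jars are in the bench rack in reversed order (yellow, green, blue, red from the robot's left), each lowered to contact and standing upright; the job was handed in at about 26 s, and the hand-in returned no verdict.

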